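# Crank down the stabiliser leg of a scanner riser

### The job

Stand the long leg of the steel angle bracket flat under the raised foot of the scanner riser's crank-down leg, its marked ring centred below the foot, and let go of it. Then turn the crank clockwise (seen from above) until you feel the foot meet the bracket and the load on the crank rise to a firm seat of about 30 N under the foot, stop there well short of 55 N so that the riser is not jacked up, and let go of the crank. Leave the other things on the cabinet where they are.

Things in the scene. Friction and masses are not known exactly. Their poses are not given: they have to be found in the camera images.
- jack: Fixed scanner riser with a crank-down leg. Origin: on the cabinet top (z = 0), exactly below the vertical axis shared by crank, leg and foot; z up. Open on the -x, +x and -y sides of the foot. Well seated with 18 to 42 N under the foot; over 55 N the riser is jacked up and the job spoiled.
- riser_board (a point): Middle of the upper face of the riser's wooden board (200 mm along x, 300 mm along y, 18 mm thick, top at z = 136 mm), which runs to +y of the leg, from y = 28 to 328 mm of jack, on posts at y = 312 mm. A low scanner stands on it (y = 160 to 320 mm, top at z = 177 mm). Axes as jack.
- gearbox (a point): On the leg's axis, underside of the aluminium gearbox (56 x 56 mm, z = 112 to 158 mm). Below it a 32 mm tube down to z = 75 mm, then the leg with its rubber foot, 36 mm across, 10 mm thick, underside 13 to 45 mm above the cabinet top at the start; the drop left differs each time and does not follow from the crank's angle. Touching, rubber and seat give about 1 mm per 7 N.
- crank_hub (a point): On the axis, top of the crank arm (z = 174 mm), free to turn several turns. Clockwise from above lowers the foot 8 mm per rad. Friction holds it where it is left. Turning, unloaded, takes a steady 6 N or so at the knob along its path (less is felt once stopped); each N under the foot adds 0.12 N at the knob (30 N adds 3.7 N). Past touch, 1 rad more adds 50 to 65 N at the foot.
- knob_grip (a point): Upper half of the crank's upright black round knob (24 mm across, 55 mm tall, from z = 177 to 232 mm; this point on its axis at z = 210 mm). It stands 65 mm from the axis of jack and spins freely on its own pin, so the hand need not turn as it goes round. It starts on the board's side (+y of jack), 20 to 160 degrees from its +x.
- bracket_grip (a point): Stainless steel angle bracket, 0.3 to 0.45 kg, loose, lying on its long leg. This point is in its upright leg (10 mm thick along its x, 56 mm wide along its y, 60 mm tall), 42 mm above the bracket's underside, midway in thickness and width: take it here across the 10 mm. z up. The long leg is 5 mm thick and 56 mm wide and reaches 150 mm from the upright along +x.
- bracket_seat (a point): Centre of the ring (40 mm across, with a screw hole) marked on the upper face of the bracket's long leg, 125 mm from bracket_grip along the bracket's +x and 37 mm lower, 5 mm above the bracket's underside. The foot must come down here. Same axes as bracket_grip.
- organiser: Bystander: clear plastic parts organiser with flip-up lids, 120 x 180 x 43 mm, one lid open. Origin: centre of its underside.
- ramekin: Bystander: white ceramic ramekin of cam locks, 80 mm across, 45 mm tall. Origin: centre of its underside.
- hex_key: Bystander: T-handled hex key lying down, black handle 112 mm long along its x and 22 mm thick, 120 mm steel shaft along its +y. Origin: under the middle of the handle.
- work_light: Bystander: blue work light with a toggle switch, base 110 mm across, 240 mm tall. Origin: centre of its underside.
Mind the look-alikes: they are no part of the job. There is more than one size of the part that bears bracket_grip; the job needs the middle-sized.

How it is judged:
By the outcome, as a careful person would: the job done as asked, in the order asked, and still so for the second after the job is handed in, with the robot touching nothing.
It also fails if it takes over 72 s, if anything falls off the work surface, if the arm or the gripper's body presses on something with over 40 N, if the wrist force passes 120 N, or if a joint passes its speed limit or range.

### The arm

A 6-joint arm with a two-finger parallel gripper is mounted at the origin on the work surface. World frame = base frame: x ahead of the robot, y to its left, z up, the work surface at z = 0. Lengths are in m, angles in rad, forces in N, time in s.
With the tool pointing down it reaches from about 0.275 to 0.75 m from the base axis. Payload 10.2 kg.
Tool frame: the origin (TCP) lies midway between the tips of the shut fingers; the grasp point (between the pads) lies 19 mm behind it; z points along the fingers, y is the line along which they close (so a half turn about z gives the same grasp; the last joint's range is limited). The gripper opens to 85 mm and grips with 20 to 120 N. Pads are 22 mm wide; open, the fingers measure 114 mm over their backs; the gripper's body (76 mm by 85 mm) begins 54 mm behind the grasp point. The pads swing forward as they close: fully open they stand 13 mm farther back than shut.
Start: joints at [-1.526, 0.313, 1.498, -0, 1.331, -0.223], TCP at [0.139, -0.506, 0.231] pointing down, gripper open.
Joint ranges: [-2.94, 2.94], [-0.97, 2.17], [0.19, 2.56], [-1.23, 4.37], [0.02, 3.11], [-2.88, 2.88]. Speed limits (rad/s): [2.39, 2.39, 3.01, 3.14, 3.14, 3.14].

### API

Orientations are given as a unit quaternion [x, y, z, w].
In Python, from bench import env gives the robot as it stands.
- The arm moves only by the shell command python3 -m pendant 'ROWS' [FORCE]. ROWS is JSON, a list of rows, each an object with "slide": the shift along the world's x, y, z in m, a list of three; "turn": the turn, a rotation vector about the world's x, y, z in rad, a list of three; "grip": the opening, from 0 (shut) to 1 (fully open). A call has 1 to 8 rows; each row is the pose to reach, as a shift and turn from the pose commanded when the call began; what a row does not reach only later rows make up. A row lasts 1/10 s, in which the tool goes at most 50 mm and 8.59 degrees, less where a joint would pass 70% of its speed; a pose out of reach is approached as far as the arm can. A call with a gripper value outside its range is refused whole. The fingers move at their own pace and stop on an object; FORCE is the grip in N (left out, the last holds). Time passes only in rows, so rows that repeat a pose let the fingers close. It gives the time, the measured TCP pose, the force, the opening and the grip force at its end, in the units of the state.
- env.get_state(): the state, without advancing time (a new reading comes with each control period).
- env.grab_frame(name): name is "scene" or "top" or "wrist"; returns a dict with "frame" (420x560x3 uint8, red, green, blue), "range_z" (420x560 float32, m along the optical axis (not along the pixel's ray), 0 where there is no reading), "K" (3x3 intrinsics, pixels), "camera_from_world" (4x4, takes a point from world to camera coordinates). Camera axes: x right, y up, looking along -z (the intrinsics and any distortion apply to the point x, -y, -z); pixel columns grow to the right and rows downward; lengths in m; the calibration is good to about 2 mm. A picture is of the moment at which its call begins.
- env.hand_in(): hands the job in; it is judged then, once.
The state is a dict: "time_s": time; "q": joint angles; "joint_velocities": joint speeds; "joint_torque": joint torques, N m; "tool_pos": TCP position; "eef_rot": TCP orientation; "ft_force": force on the tool from outside, world axes, zero at the start; "torque": the same for the moment, N m; "width": finger opening in m; "grasp_force": force on a finger pad.
Only numpy, scipy, OpenCV 4.12 (cv2) and the standard library are available. Lean on these libraries where they do the work, as an engineer would, in place of code of your own. Each camera call takes 0.05 s, during which the arm holds its last target. There are 200 camera calls.

## Working session

There is one attempt and no reset: what is moved stays moved. The work goes in short steps, Python scripts to look and compute and a shell command to move; the robot and the scene stay as the last step left them, time stands still between calls to the robot, and variables do not carry over. Pictures are saved under pics/ and viewed, at most 10 in all, crops included, and the job is handed in when it is done.

```bash
mkdir -p pics; ls
cat > h.py <<'E'
import numpy as np,cv2
from bench import env
def grab(n):
    f=env.grab_frame(n); np.savez('pics/_'+n,**f); return f
def cloud(f):
    d=np.asarray(f['range_z'],float); K=np.asarray(f['K']); h,w=d.shape
    v,u=np.mgrid[:h,:w]
    P=np.stack([(u-K[0,2])/K[0,0]*d,-(v-K[1,2])/K[1,1]*d,-d,np.ones_like(d)],-1)
    W=P@np.linalg.inv(np.asarray(f['camera_from_world'])).T
    W=W[...,:3]; W[d<=0]=np.nan; return W
def load(n): return dict(np.load('pics/_'+n+'.npz'))
E
python3 - <<'E'
from h import *
ims=[]
for n in("top","scene"):
    f=grab(n); cv2.imwrite(f'pics/{n}1.png',cv2.resize(f['frame'][...,::-1],(784,588),interpolation=cv2.INTER_CUBIC))
    W=cloud(f); print(n,np.nanmin(W,(0,1)),np.nanmax(W,(0,1)),f['K'])
print(env.get_state())
E
```

```text
pics
top [-0.44680563 -1.445933   -0.7817195 ] [1.54853742 1.24500695 0.68332067] [[502.54663916   0.         277.37059505]
 [  0.         502.54663916 209.52295699]
 [  0.           0.           1.        ]]
scene [-1.82499885 -1.78759337 -0.77649052] [0.95296704 1.30882978 0.68456555] [[503.6620931    0.         275.51236694]
 [  0.         503.6620931  216.6359548 ]
 [  0.           0.           1.        ]]
{'time_s': 0.1, 'q': array([-1.52637915e+00,  3.13389930e-01,  1.49835393e+00, -4.68736681e-06,
        1.33097110e+00, -2.23391301e-01]), 'joint_velocities': array([ 1.35699602e-04, -3.38936937e-03, -5.63855403e-04,  8.45354743e-04,
       -1.44667110e-03,  8.91565827e-05]), 'joint_torque': array([ 2.86199822e-03, -4.12903798e+01, -2.60144144e+01, -2.32633938e-04,
        3.01663931e-03,  7.57681960e-06]), 'tool_pos': array([ 0.1389063 , -0.50606203,  0.2307971 ]), 'eef_rot': array([ 9.91047984e-01,  1.33504973e-01,  4.78821115e-05, -5.59115080e-04]), 'ft_force': array([ 0.50776587, -0.00432265, -0.35721764]), 'torque': array([0.01503277, 0.01750982, 0.03573459]), 'grasp_force': 0.0, 'width': 0.0854284301856243}
```

View pics/top1.png

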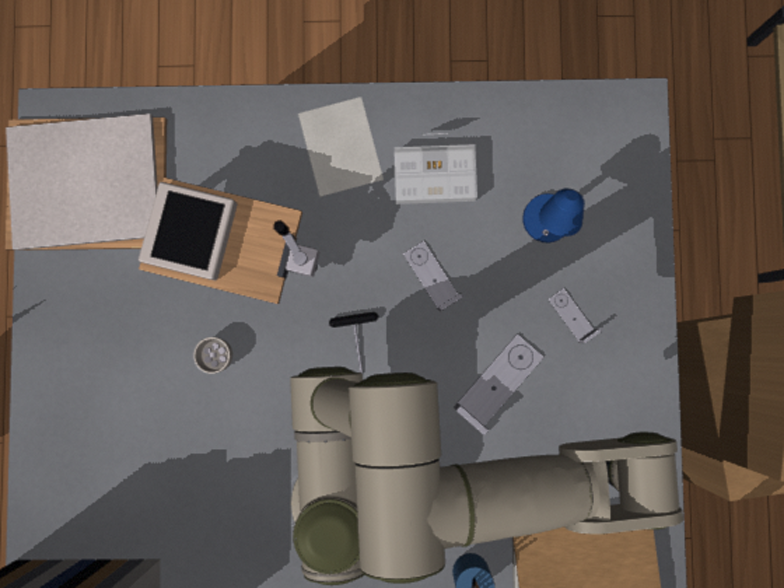

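View pics/scene1.png

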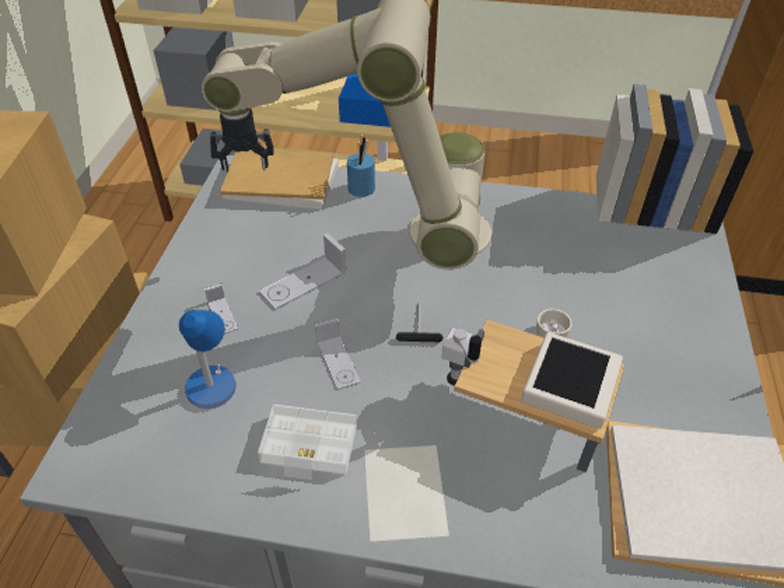

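Three brackets in top picture: (432,275), small (573,315) and large (500,383); the middle-sized is the one at (432,275). I'll measure all three, plus the jack.

Run:
```python
from h import *
f=load('top'); W=cloud(f); s=1.4
g=W[...,2]
tab=np.nanmedian(g[100:130,290:300]); print('table z',tab, W[150,340])
for nm,(x0,y0,x1,y1) in dict(mid=(395,232,468,318),small=(540,280,610,350),large=(445,325,555,440)).items():
    R=W[int(y0/s):int(y1/s),int(x0/s):int(x1/s)].reshape(-1,3)
    P=R[(R[:,2]>0.003)]; leg=P[P[:,2]<0.012]; up=P[P[:,2]>0.03]
    print(nm,len(leg),len(up))
    for q in(leg,up):
        if len(q)>5:
            r=cv2.minAreaRect((q[:,:2]*1000).astype(np.float32)); print('  rect',r, np.percentile(q[:,2],[5,50,95]), cv2.boxPoints(r).round(0).tolist())
# jack
R=W[int(170/s):int(320/s),int(230/s):int(330/s)].reshape(-1,3)
for lo,hi,n in((.128,.142,'board'),(.152,.163,'gearbox'),(.168,.1765,'arm'),(.222,.236,'knobtop')):
    q=R[(R[:,2]>lo)&(R[:,2]<hi)]
    if len(q)>5: print(n,len(q),q.mean(0),cv2.minAreaRect((q[:,:2]*1000).astype(np.float32)))
R=W[int(170/s):int(320/s),int(130/s):int(330/s)].reshape(-1,3)
q=R[(R[:,2]>.128)&(R[:,2]<.142)]; r=cv2.minAreaRect((q[:,:2]*1000).astype(np.float32)); print('board',r,cv2.boxPoints(r).tolist())
im=f['frame'][...,::-1]
a=cv2.resize(im[160:235,280:345],None,fx=6,fy=6,interpolation=cv2.INTER_CUBIC)
b=cv2.resize(im[145:220,180:240],None,fx=6,fy=6,interpolation=cv2.INTER_CUBIC)
cv2.imwrite('pics/crop1.png',np.hstack([a,b]))
```

```text
table z 0.040813012763396994 [ 0.64807624 -0.30905096 -0.0065    ]
mid 958 62
  rect ((503.1895751953125, -203.15255737304688), (160.9638671875, 193.2112274169922), 89.28907775878906) [0.00321994 0.00542579 0.00976433] [[406.0, -282.0], [599.0, -285.0], [601.0, -124.0], [408.0, -121.0]]
  rect ((436.708984375, -242.29014587402344), (9.619048118591309, 54.91012191772461), 31.451969146728516) [0.05378255 0.06014629 0.06523404] [[418.0, -221.0], [447.0, -268.0], [455.0, -263.0], [426.0, -216.0]]
small 667 51
  rect ((408.0071716308594, -520.1895141601562), (153.6233367919922, 153.5628204345703), 89.14205932617188) [0.00316802 0.0049997  0.0097187 ] [[330.0, -596.0], [484.0, -598.0], [486.0, -445.0], [332.0, -442.0]]
  rect ((359.9197692871094, -547.3545532226562), (8.410694122314453, 43.422027587890625), 34.11993408203125) [0.03387424 0.0455977  0.05041952] [[344.0, -532.0], [369.0, -568.0], [376.0, -563.0], [351.0, -527.0]]
large 2130 137
  rect ((260.8924560546875, -350.6487121582031), (244.1519012451172, 251.01353454589844), 89.31938171386719) [0.00327631 0.00588807 0.01077891] [[134
[... 430 characters left out ...]
 348 [0.52403171 0.08248748 0.15776624] ((553.5752563476562, 133.90699768066406), (213.6698760986328, 87.39189910888672), 56.633419036865234)
arm 132 [0.56355101 0.10790068 0.17278485] ((579.7772827148438, 133.30276489257812), (201.41952514648438, 42.154991149902344), 55.413177490234375)
knobtop 61 [0.57828312 0.10004196 0.23094491] ((578.1971435546875, 99.74446105957031), (21.122467041015625, 22.91523551940918), 40.7687873840332)
board ((560.3114013671875, 212.2445526123047), (356.23529052734375, 200.43023681640625), 75.59803009033203) [[418.9435729980469, 64.65016174316406], [613.0751953125, 14.798507690429688], [701.67919921875, 359.83892822265625], [507.547607421875, 409.69061279296875]]
```

View pics/crop1.png

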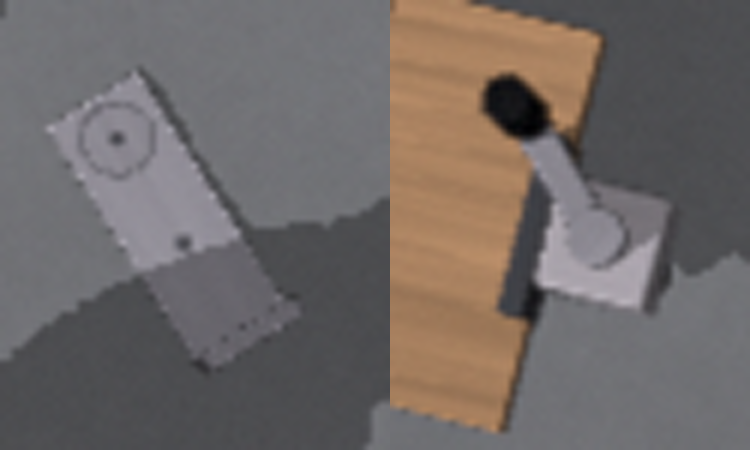

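Crop: left is the middle bracket (ring at crop (117,138), upright at lower right), 55 wide × 60 tall, so it fits. Right is the jack, with its hub at crop (597,237) and knob at (515,105).

```bash
cat >> h.py <<'E'
def ray(f,u,v,z):
    K=np.asarray(f['K']); M=np.linalg.inv(np.asarray(f['camera_from_world']))
    d=M[:3,:3]@np.array([(u-K[0,2])/K[0,0],-(v-K[1,2])/K[1,1],-1]); o=M[:3,3]
    return o+d*(z-o[2])/d[2]
E
python3 - <<'E'
from h import *
f=load('top'); W=cloud(f)
ring=ray(f,280+117/6-.4,160+138/6-.4,.005); hub=ray(f,180+207/6-.4,145+237/6-.4,.174)
up=np.array([.4367,-.2423])
d=ring[:2]-up; print('ring',ring,'dist',np.hypot(*d),'yaw',np.degrees(np.arctan2(d[1],d[0])))
print('hub',hub,'knob-hub',np.hypot(*(np.array([.5782,.0998])-hub[:2])))
R=W[115:230,90:235].reshape(-1,3); q=R[(R[:,2]>.131)&(R[:,2]<.140)&(R[:,1]>.0)]
r=cv2.minAreaRect((q[:,:2]*1000).astype(np.float32)); print(r)
# gearbox top
R=W[175:200,203:228].reshape(-1,3); q=R[(R[:,2]>.153)&(R[:,2]<.163)]
print('gearbox',cv2.minAreaRect((q[:,:2]*1000).astype(np.float32)),len(q))
q=R[(R[:,2]>.170)&(R[:,2]<.1775)]; print('arm',q.mean(0))
print('pix board corners', [ray(f,u/1.4,v/1.4,.136).round(3) for u,v in((300,210),(279,303))])
R=W[int(300/1.4):int(370/1.4),int(320/1.4):int(390/1.4)].reshape(-1,3); q=R[(R[:,2]>.006)&(R[:,2]<.05)]
print('hex',q.min(0),q.max(0),cv2.minAreaRect((q[:,:2]*1000).astype(np.float32)))
# scene camera foot view
f=load('scene');W=cloud(f)
print('scene table check',W[int(360/1.4),int(340/1.4)])
im=f['frame'][...,::-1][215:300,290:370]
cv2.imwrite('pics/crop2.png',cv2.resize(im,None,fx=7,fy=7,interpolation=cv2.INTER_CUBIC))
E
```

```text
ring [ 0.54383767 -0.17711923  0.005     ] dist 0.12540738565226442 yaw 31.3156313969367
hub [0.52191173 0.06727435 0.174     ] knob-hub 0.06500990224972193
((560.0084228515625, 212.0010223388672), (355.58135986328125, 200.05616760253906), 75.48261260986328)
gearbox ((523.5673217773438, 73.54967498779297), (68.42219543457031, 55.63114547729492), 76.08613586425781) 263
arm [0.53078845 0.07340882 0.17455408]
pix board corners [array([0.626, 0.072, 0.136]), array([0.433, 0.116, 0.136])]
hex [ 0.29229044 -0.10539552  0.00602682] [0.44602871 0.04811676 0.02881504] ((369.6361999511719, -28.886985778808594), (153.58241271972656, 152.95184326171875), 89.34723663330078)
scene table check [ 0.50051513 -0.20022237  0.00757716]
```

```bash
python3 -m pendant '[{"slide":[0.05,0.03,0],"turn":[0,0,-0.15],"grip":1},{"slide":[0.09,0.06,0],"turn":[0,0,-0.30],"grip":1},{"slide":[0.13,0.10,0],"turn":[0,0,-0.45],"grip":1},{"slide":[0.17,0.14,0],"turn":[0,0,-0.60],"grip":1},{"slide":[0.21,0.18,0],"turn":[0,0,-0.75],"grip":1},{"slide":[0.25,0.22,0],"turn":[0,0,-0.90],"grip":1}]'
```

```text
time_s: 0.7
tool_pos: [0.3444, -0.3309, 0.2311]
eef_rot: [0.963, -0.27, -0.0, -0.0]
ft_force: [0.1, -0.6, 1.2]
width: 0.0854
grasp_force: 0.0
```

```bash
python3 -m pendant '[{"slide":[0.02,0.02,0],"turn":[0,0,-0.13],"grip":1},{"slide":[0.04,0.04,0],"turn":[0,0,-0.26],"grip":1},{"slide":[0.048,0.044,0],"turn":[0,0,-0.39],"grip":1},{"slide":[0.048,0.044,-0.04],"turn":[0,0,-0.39],"grip":1},{"slide":[0.048,0.044,-0.08],"turn":[0,0,-0.39],"grip":1},{"slide":[0.048,0.044,-0.08],"turn":[0,0,-0.39],"grip":1},{"slide":[0.048,0.044,-0.08],"turn":[0,0,-0.39],"grip":1},{"slide":[0.048,0.044,-0.08],"turn":[0,0,-0.39],"grip":1}]'
python3 - <<'E'
from h import *
f=grab('wrist'); cv2.imwrite('pics/w1.png',f['frame'][...,::-1]); s=env.get_state(); print(s['tool_pos'],np.degrees(2*np.arctan2(s['eef_rot'][1],s['eef_rot'][0])),s['q'])
W=cloud(f); g=W.reshape(-1,3); q=g[(g[:,2]>.05)&(g[:,2]<.07)&(abs(g[:,0]-.437)<.06)&(abs(g[:,1]+.242)<.06)]
print(len(q),cv2.minAreaRect((q[:,:2]*1000).astype(np.float32)))
E
```

```text
time_s: 1.5
tool_pos: [0.392, -0.2893, 0.1533]
eef_rot: [0.894, -0.449, 0.001, 0.001]
ft_force: [0.2, -1.1, -0.2]
width: 0.0852
grasp_force: 0.0
[ 0.39198692 -0.28926935  0.1532591 ] -53.30790769487609 [-8.76810601e-01  3.08025436e-01  1.72150175e+00  1.32258607e-05
  1.10861929e+00  1.62437836e+00]
1053 ((438.4961853027344, -242.61831665039062), (10.608711242675781, 55.98390579223633), 31.766841888427734)
```

View pics/w1.png

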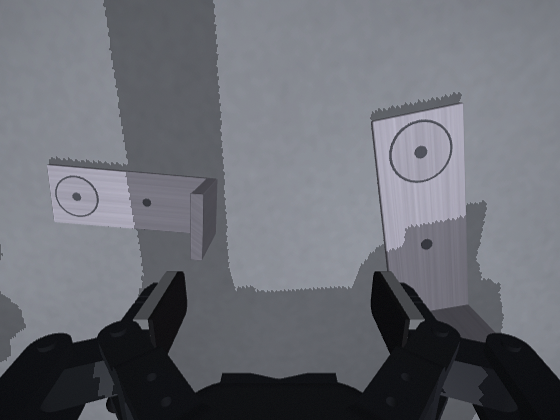

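View pics/crop2.png

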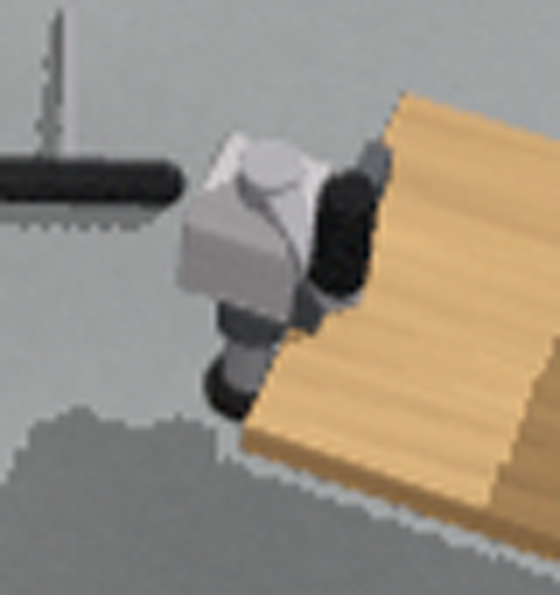

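The view from the wrist (upright hidden at the lower right, ring at (420,152)) and depth agree: upright at (0.438,-0.2425), yaw 31.7°. The second crop shows the foot clearly raised above the cabinet. Descending.

```bash
python3 -m pendant '[{"slide":[0.023,0.023,0],"turn":[0,0,-0.05],"grip":1},{"slide":[0.046,0.047,0],"turn":[0,0,-0.087],"grip":1},{"slide":[0.046,0.047,0],"turn":[0,0,-0.087],"grip":1},{"slide":[0.046,0.047,-0.03],"turn":[0,0,-0.087],"grip":1},{"slide":[0.046,0.047,-0.06],"turn":[0,0,-0.087],"grip":1},{"slide":[0.046,0.047,-0.06],"turn":[0,0,-0.087],"grip":1}]' 60
python3 -c "
from h import *
s=env.get_state(); print(s['tool_pos'],np.degrees(2*np.arctan2(s['eef_rot'][1],s['eef_rot'][0])))"
```

```text
time_s: 2.15
tool_pos: [0.4361, -0.2409, 0.0895]
eef_rot: [0.873, -0.487, -0.002, -0.0]
ft_force: [-0.2, -0.1, 0.7]
width: 0.0853
grasp_force: 0.0
[ 0.43613536 -0.24087262  0.08954319] -58.289600902834145
```

```bash
python3 -m pendant '[{"slide":[0.002,-0.001,-0.033],"turn":[0,0,0],"grip":1},{"slide":[0.002,-0.001,-0.066],"turn":[0,0,0],"grip":1},{"slide":[0.002,-0.001,-0.066],"turn":[0,0,0],"grip":1},{"slide":[0.002,-0.001,-0.066],"turn":[0,0,0],"grip":0},{"slide":[0.002,-0.001,-0.066],"turn":[0,0,0],"grip":0},{"slide":[0.002,-0.001,-0.066],"turn":[0,0,0],"grip":0},{"slide":[0.002,-0.001,-0.066],"turn":[0,0,0],"grip":0},{"slide":[0.002,-0.001,-0.066],"turn":[0,0,0],"grip":0}]' 60
python3 -m pendant '[{"slide":[0,0,0],"turn":[0,0,0],"grip":0},{"slide":[0,0,0],"turn":[0,0,0],"grip":0},{"slide":[0,0,0],"turn":[0,0,0],"grip":0}]' 60
```

```text
time_s: 2.95
tool_pos: [0.4396, -0.2426, 0.0259]
eef_rot: [0.873, -0.487, 0.0, 0.0]
ft_force: [-0.8, -0.7, 2.4]
width: 0.0123
grasp_force: 2.1
time_s: 3.25
tool_pos: [0.4396, -0.2427, 0.026]
eef_rot: [0.873, -0.487, 0.0, 0.0]
ft_force: [-1.7, 0.2, 6.4]
width: 0.0095
grasp_force: 59.6
```

Gripped (opening 9.5 mm, 60 N). I'll bring it in along world +y (bracket yaw 90°), which keeps it clear of the hex key; lift, turn and stage it.

```bash
python3 -m pendant '[{"slide":[0,0,0.02],"turn":[0,0,0],"grip":0},{"slide":[0,0,0.045],"turn":[0,0,0.1],"grip":0},{"slide":[0.01,0.01,0.045],"turn":[0,0,0.24],"grip":0},{"slide":[0.025,0.03,0.045],"turn":[0,0,0.38],"grip":0},{"slide":[0.04,0.05,0.045],"turn":[0,0,0.52],"grip":0},{"slide":[0.055,0.065,0.045],"turn":[0,0,0.66],"grip":0},{"slide":[0.07,0.085,0.045],"turn":[0,0,0.80],"grip":0},{"slide":[0.082,0.1,0.045],"turn":[0,0,0.94],"grip":0}]' 80
python3 -m pendant '[{"slide":[0,0,0],"turn":[0,0,0],"grip":0},{"slide":[0,0,0],"turn":[0,0,0],"grip":0},{"slide":[0,0,0],"turn":[0,0,0],"grip":0}]' 80
python3 - <<'E'
from h import *
s=env.get_state(); print(s['tool_pos'],np.degrees(2*np.arctan2(s['eef_rot'][1],s['eef_rot'][0])))
f=grab('wrist'); cv2.imwrite('pics/w2.png',f['frame'][...,::-1])
W=cloud(f); g=W.reshape(-1,3); q=g[(g[:,2]>.03)&(g[:,2]<.065)&(abs(g[:,0]-.52)<.08)&(g[:,1]>-.13)&(g[:,1]<.03)]
print(len(q),np.median(q[:,2]) if len(q) else 0)
E
```

```text
time_s: 4.05
tool_pos: [0.5216, -0.1411, 0.0698]
eef_rot: [0.999, -0.035, -0.001, -0.0]
ft_force: [-0.7, -0.0, -3.0]
width: 0.0092
grasp_force: 78.7
time_s: 4.35
tool_pos: [0.5208, -0.143, 0.0701]
eef_rot: [0.999, -0.04, -0.0, -0.0]
ft_force: [-0.5, 0.0, -3.9]
width: 0.0094
grasp_force: 78.7
[ 0.52082299 -0.14299721  0.07005216] -4.577217834322228
21493 0.04881491530920626
```

View pics/w2.png

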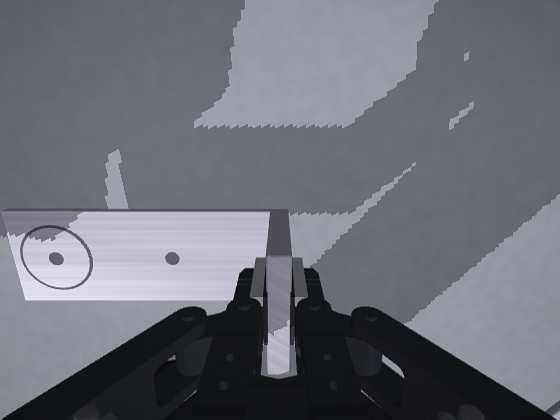

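The wrist view shows the bracket held with its ring at (56,258); now I'll measure ring offset, tilt and the foot from the scene camera.

Run:
```python
from h import *
f=load('wrist'); W=cloud(f); r=W[258,56]; print('ring',r,ray(f,56,258,.0488), 'rel', r-env.get_state()['tool_pos'])
g=W[222:292,40:255].reshape(-1,3); g=g[(g[:,2]>.035)&(g[:,2]<.06)]
A=np.c_[g[:,:2],np.ones(len(g))]; print('slopes',np.linalg.lstsq(A,g[:,2],rcond=None)[0])
f=load('scene'); W=cloud(f)
# foot: dark pixels in crop2 around (228,390)/7 + (290,215)
for (u,v) in ((228,375),(228,395),(228,410),(250,350)):
    print(u,v,W[215+v//7,290+u//7].round(4))
c=W[255:280,315:332].reshape(-1,3); c=c[(np.hypot(c[:,0]-.522,c[:,1]-.067)<.024)&(c[:,2]>.008)]
print(len(c),np.sort(c[:,2])[:12].round(4))
```

```text
ring [ 0.5300443  -0.01826987  0.0490308 ] [ 0.52994549 -0.01808536  0.0488    ] rel [ 0.00918714  0.12482252 -0.02111947]
slopes [0.00019998 0.00071168 0.04881439]
228 375 [0.5276 0.06   0.0427]
228 395 [0.5337 0.0611 0.0356]
228 410 [0.5414 0.062  0.0357]
250 350 [0.5337 0.0682 0.0671]
124 [0.01   0.0256 0.0261 0.0277 0.0289 0.0293 0.0298 0.0302 0.0307 0.0311
 0.0312 0.0314]
```

```bash
python3 -m pendant '[{"slide":[-0.008,0,-0.02],"turn":[0,0,0],"grip":0},{"slide":[-0.008,0,-0.039],"turn":[0,0,0],"grip":0},{"slide":[-0.008,0,-0.039],"turn":[0,0,0],"grip":0},{"slide":[-0.008,0.02,-0.039],"turn":[0,0,0],"grip":0},{"slide":[-0.008,0.04,-0.039],"turn":[0,0,0],"grip":0},{"slide":[-0.008,0.06,-0.039],"turn":[0,0,0],"grip":0},{"slide":[-0.008,0.0855,-0.039],"turn":[0,0,0],"grip":0},{"slide":[-0.008,0.0855,-0.039],"turn":[0,0,0],"grip":0}]' 80
python3 -m pendant '[{"slide":[0,0,-0.002],"turn":[0,0,0],"grip":0},{"slide":[0,0,-0.004],"turn":[0,0,0],"grip":0},{"slide":[0,0,-0.005],"turn":[0,0,0],"grip":0},{"slide":[0,0,-0.005],"turn":[0,0,0],"grip":0}]' 80
python3 - <<'E'
from h import *
s=env.get_state(); print(s['tool_pos'],np.degrees(2*np.arctan2(s['eef_rot'][1],s['eef_rot'][0])))
f=grab('wrist'); cv2.imwrite('pics/w3.png',f['frame'][...,::-1]);
E
```

```text
time_s: 5.2
tool_pos: [0.5134, -0.0551, 0.0322]
eef_rot: [0.999, -0.038, 0.0, -0.0]
ft_force: [-1.2, -0.5, -2.4]
width: 0.0089
grasp_force: 78.8
time_s: 5.6
tool_pos: [0.5134, -0.0576, 0.0262]
eef_rot: [0.999, -0.039, -0.0, -0.0]
ft_force: [-0.4, 0.5, -4.2]
width: 0.0087
grasp_force: 78.9
[ 0.51338816 -0.05755945  0.0262173 ] -4.488728477175074
```

View pics/w3.png

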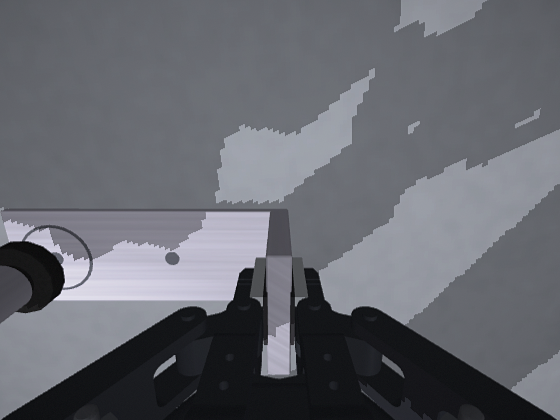

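Foot (dark, right rim at (64,275), spanning rows 241–312) stands above the ring (56,258). Check the alignment by projecting the expected foot circle.

```bash
python3 - <<'E'
from h import *
f=load('wrist'); K=f['K']; M=f['camera_from_world']
t=np.linspace(0,2*np.pi,60)
def proj(P):
    c=np.c_[P,np.ones(len(P))]@M.T; return np.c_[K[0,2]+K[0,0]*c[:,0]/-c[:,2],K[1,2]-K[1,1]*c[:,1]/-c[:,2]]
for z in(.025,.03,.035,.04,.045):
    p=proj(np.c_[.5219+.018*np.cos(t),.0673+.018*np.sin(t),np.full(60,z)]); print(z,'umax',p[:,0].max().round(),'v',p[:,1].min().round(),p[:,1].max().round())
W=cloud(f); g=W[235:320,0:75].reshape(-1,3); g=g[(g[:,2]>.015)&(g[:,2]<.06)]
print(len(g),g.min(0),g.max(0),np.percentile(g[:,2],[1,5,50]))
near=g[g[:,2]<.045]; b=np.array([.5219,.0673])
from scipy.optimize import least_squares
r=least_squares(lambda p:np.hypot(near[:,0]-p[0],near[:,1]-p[1])-.018,b,loss='soft_l1',f_scale=.001); print('axis fit',r.x,len(near),r.fun.std())
print('ring', ray(f,56,258,.0065))
E
python3 -m pendant '[{"slide":[0,0,-0.001],"turn":[0,0,0],"grip":0},{"slide":[0,0,-0.002],"turn":[0,0,0],"grip":0},{"slide":[0,0,-0.002],"turn":[0,0,0],"grip":0}]' 80
```

```text
0.025 umax 67.0 v 244.0 307.0
0.03 umax 60.0 v 248.0 313.0
0.035 umax 53.0 v 252.0 319.0
0.04 umax 46.0 v 257.0 326.0
0.045 umax 39.0 v 262.0 333.0
3949 [0.50595255 0.04942507 0.02220143] [0.54182058 0.07389539 0.05647618] [0.02409685 0.02590181 0.03318584]
axis fit [0.52368656 0.07293036] 3343 0.003273962937703694
ring [0.52300579 0.06612025 0.0065    ]
time_s: 5.95
tool_pos: [0.5135, -0.0574, 0.026]
eef_rot: [0.999, -0.039, 0.0, 0.0]
ft_force: [-8.9, -0.3, 17.2]
width: 0.009
grasp_force: 82.0
```

```bash
python3 -m pendant '[{"slide":[0,0,0.001],"turn":[0,0,0],"grip":0},{"slide":[0,0,0.001],"turn":[0,0,0],"grip":0.2},{"slide":[0,0,0.001],"turn":[0,0,0],"grip":0.5},{"slide":[0,0,0.001],"turn":[0,0,0],"grip":0.5},{"slide":[0,0,0.001],"turn":[0,0,0],"grip":0.5},{"slide":[0,0,0.02],"turn":[0,0,0],"grip":0.5},{"slide":[0,-0.01,0.06],"turn":[0,0,0],"grip":0.5},{"slide":[0,-0.02,0.11],"turn":[0,0,0],"grip":0.5}]'
python3 -m pendant '[{"slide":[0,0,0.05],"turn":[0,0,0],"grip":0.5},{"slide":[0,0,0.10],"turn":[0,0,0],"grip":0.7},{"slide":[0,0,0.15],"turn":[0,0,0],"grip":1},{"slide":[0.02,0.03,0.15],"turn":[0,0,0],"grip":1},{"slide":[0.02,0.03,0.15],"turn":[0,0,0],"grip":1},{"slide":[0.02,0.03,0.15],"turn":[0,0,0],"grip":1}]'
python3 - <<'E'
from h import *
s=env.get_state(); print(s['tool_pos'])
ims=[]
for n in("top","wrist"):
    f=grab(n); W=cloud(f); g=W.reshape(-1,3)
    q=g[(g[:,2]>.225)&(g[:,2]<.238)&(abs(g[:,0]-.57)<.05)&(abs(g[:,1]-.1)<.05)]
    if len(q)>8:
        c,r=cv2.minEnclosingCircle((q[:,:2]*1000).astype(np.float32)); print(n,'knob',len(q),np.round(c,1),r,np.median(q[:,2]))
    q=g[(g[:,2]>.052)&(g[:,2]<.065)&(abs(g[:,0]-.513)<.06)&(abs(g[:,1]+.057)<.03)]
    if len(q)>8: print(n,'upright',len(q),cv2.minAreaRect((q[:,:2]*1000).astype(np.float32)))
    ims.append(f['frame'][...,::-1])
cv2.imwrite('pics/w4.png',ims[1]); cv2.imwrite('pics/t4.png',ims[0])
E
```

```text
time_s: 6.75
tool_pos: [0.5125, -0.0766, 0.1335]
eef_rot: [0.999, -0.038, -0.002, -0.001]
ft_force: [0.9, 0.3, -0.1]
width: 0.043
grasp_force: 0.0
time_s: 7.35
tool_pos: [0.5333, -0.0464, 0.2828]
eef_rot: [0.999, -0.038, -0.0, -0.0]
ft_force: [-0.2, 0.4, -1.0]
width: 0.0857
grasp_force: 0.0
[ 0.53325777 -0.0464456   0.28282245]
top knob 61 [578.6 100.1] 11.86100959777832 0.23111550852213059
wrist knob 1287 [580.2  99.9] 12.032374382019043 0.2314185060024206
wrist upright 387 ((513.7966918945312, -57.87681579589844), (9.388235092163086, 55.33858108520508), 85.96733093261719)
```

View pics/w4.png

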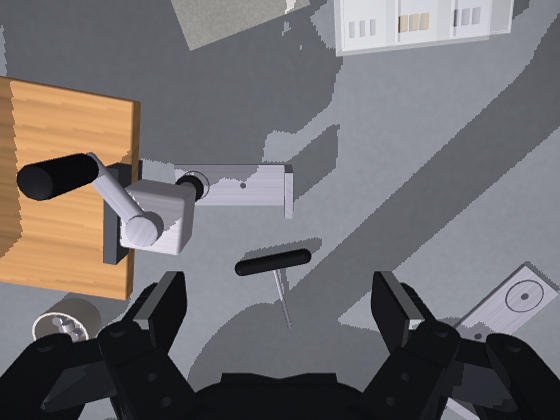

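Bracket stands clear with the ring under the foot; knob at (0.580,0.100), 65.0 mm from the axis at 30°. Going to grip it.

```bash
python3 -m pendant '[{"slide":[0.015,0.04,0],"turn":[0,0,0],"grip":1},{"slide":[0.03,0.09,0],"turn":[0,0,0],"grip":1},{"slide":[0.0463,0.146,0],"turn":[0,0,0],"grip":1},{"slide":[0.0463,0.146,0],"turn":[0,0,0],"grip":1},{"slide":[0.0463,0.146,-0.03],"turn":[0,0,0],"grip":1},{"slide":[0.0463,0.146,-0.06],"turn":[0,0,0],"grip":1},{"slide":[0.0463,0.146,-0.092],"turn":[0,0,0],"grip":1},{"slide":[0.0463,0.146,-0.092],"turn":[0,0,0],"grip":1}]' 50
python3 -m pendant '[{"slide":[0,0,0],"turn":[0,0,0],"grip":0.6},{"slide":[0,0,0],"turn":[0,0,0],"grip":0.3},{"slide":[0,0,0],"turn":[0,0,0],"grip":0},{"slide":[0,0,0],"turn":[0,0,0],"grip":0},{"slide":[0,0,0],"turn":[0,0,0],"grip":0},{"slide":[0,0,0],"turn":[0,0,0],"grip":0}]' 50
cat > arc.py <<'E'
import sys,numpy as np
from h import env
# state: angle of TCP about hub; tangential force; rows for next arc
H=np.array([.5235,.0674]); s=env.get_state(); p=s['tool_pos'][:2]-H; a=np.arctan2(p[1],p[0])
t=np.array([np.sin(a),-np.cos(a)]); F=s['ft_force'][:2]
print('t %.2f ang %.1f deg R %.4f  Ftan %.2f Frad %.2f  Fz %.1f w %.4f'%(s['time_s'],np.degrees(a),np.hypot(*p),F@t,F@p/np.hypot(*p),s['ft_force'][2],s['width']))
if len(sys.argv)>1:
    a0=np.radians(float(sys.argv[1])); step=np.radians(float(sys.argv[2])); n=int(sys.argv[3])
    for i in range(1,n+1):
        d=.065*np.array([np.cos(a0-i*step)-np.cos(a0),np.sin(a0-i*step)-np.sin(a0)]); print(d.round(4).tolist())
E
python3 arc.py 30 6 8
```

```text
time_s: 8.25
tool_pos: [0.5776, 0.0982, 0.1872]
eef_rot: [0.999, -0.039, -0.004, 0.0]
ft_force: [-0.1, -0.4, -0.3]
width: 0.0852
grasp_force: 0.0
time_s: 8.85
tool_pos: [0.5801, 0.0995, 0.1924]
eef_rot: [0.999, -0.039, 0.001, -0.0]
ft_force: [-0.2, 2.8, 6.5]
width: 0.023
grasp_force: 48.8
t 8.85 ang 29.6 deg R 0.0651  Ftan -2.54 Frad 1.18  Fz 6.5 w 0.0230
[0.0031, -0.0061]
[0.0055, -0.0124]
[0.0073, -0.019]
[0.0084, -0.0257]
[0.0087, -0.0325]
[0.0084, -0.0393]
[0.0073, -0.046]
[0.0055, -0.0526]
```

```bash
python3 -m pendant '[{"slide":[0.0031,-0.0061,0],"turn":[0,0,0],"grip":0},{"slide":[0.0055,-0.0124,0],"turn":[0,0,0],"grip":0},{"slide":[0.0073,-0.019,0],"turn":[0,0,0],"grip":0},{"slide":[0.0084,-0.0257,0],"turn":[0,0,0],"grip":0},{"slide":[0.0087,-0.0325,0],"turn":[0,0,0],"grip":0},{"slide":[0.0084,-0.0393,0],"turn":[0,0,0],"grip":0},{"slide":[0.0073,-0.046,0],"turn":[0,0,0],"grip":0},{"slide":[0.0055,-0.0526,0],"turn":[0,0,0],"grip":0}]' 50
python3 arc.py -18 6 8
```

```text
time_s: 9.65
tool_pos: [0.585, 0.0477, 0.1924]
eef_rot: [0.999, -0.038, 0.0, -0.001]
ft_force: [-4.0, 7.7, 8.5]
width: 0.0227
grasp_force: 49.0
t 9.65 ang -17.7 deg R 0.0646  Ftan -6.13 Frad -6.17  Fz 8.5 w 0.0227
[-0.0024, -0.0064]
[-0.0055, -0.0124]
[-0.0092, -0.0181]
[-0.0135, -0.0234]
[-0.0183, -0.0282]
[-0.0236, -0.0325]
[-0.0293, -0.0362]
[-0.0354, -0.0393]
```

```bash
python3 -m pendant '[{"slide":[-0.0024,-0.0064,0],"turn":[0,0,0],"grip":0},{"slide":[-0.0055,-0.0124,0],"turn":[0,0,0],"grip":0},{"slide":[-0.0092,-0.0181,0],"turn":[0,0,0],"grip":0},{"slide":[-0.0135,-0.0234,0],"turn":[0,0,0],"grip":0},{"slide":[-0.0183,-0.0282,0],"turn":[0,0,0],"grip":0},{"slide":[-0.0236,-0.0325,0],"turn":[0,0,0],"grip":0},{"slide":[-0.0293,-0.0362,0],"turn":[0,0,0],"grip":0},{"slide":[-0.0354,-0.0393,0],"turn":[0,0,0],"grip":0}]' 50
python3 arc.py -66 3 8
python3 - <<'E'
from h import *
f=grab('scene'); W=cloud(f); g=W.reshape(-1,3)
q=g[(np.hypot(g[:,0]-.523,g[:,1]-.067)<.025)&(g[:,2]>.009)&(g[:,2]<.1)]; print(len(q),np.sort(q[:,2])[:15].round(4))
cv2.imwrite('pics/s5.png',cv2.resize(f['frame'][...,::-1][205:305,280:380],None,fx=5,fy=5,interpolation=cv2.INTER_CUBIC))
E
```

```text
time_s: 10.45
tool_pos: [0.5502, 0.0089, 0.1924]
eef_rot: [0.999, -0.038, 0.001, -0.002]
ft_force: [1.6, 9.6, 6.4]
width: 0.0228
grasp_force: 49.1
t 10.45 ang -65.5 deg R 0.0643  Ftan -5.45 Frad -8.10  Fz 6.4 w 0.0228
[-0.0031, -0.0013]
[-0.0064, -0.0024]
[-0.0096, -0.0034]
[-0.0129, -0.0042]
[-0.0163, -0.0048]
[-0.0196, -0.0053]
[-0.023, -0.0055]
[-0.0264, -0.0056]
139 [0.0095 0.0098 0.01   0.0107 0.0111 0.0117 0.0119 0.0121 0.0121 0.0122
 0.0136 0.0139 0.014  0.0145 0.015 ]
```

View pics/s5.png

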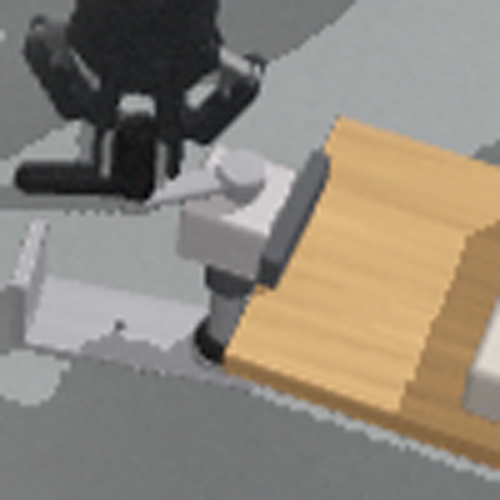

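Foot is close above the ring (crop (210,345)); no contact yet (5.5 N). Finer steps now, easing the radial strain by 0.7 mm.

```bash
python3 -m pendant '[{"slide":[-0.0031,-0.001,0],"turn":[0,0,0],"grip":0},{"slide":[-0.0064,-0.0019,0],"turn":[0,0,0],"grip":0},{"slide":[-0.0096,-0.0027,0],"turn":[0,0,0],"grip":0},{"slide":[-0.0129,-0.0035,0],"turn":[0,0,0],"grip":0},{"slide":[-0.0163,-0.0041,0],"turn":[0,0,0],"grip":0},{"slide":[-0.0196,-0.0046,0],"turn":[0,0,0],"grip":0},{"slide":[-0.023,-0.0048,0],"turn":[0,0,0],"grip":0},{"slide":[-0.0264,-0.0049,0],"turn":[0,0,0],"grip":0}]' 50
python3 arc.py -90 3 8
```

```text
time_s: 11.3
tool_pos: [0.5246, 0.0031, 0.1925]
eef_rot: [0.999, -0.039, 0.002, -0.001]
ft_force: [5.7, 5.3, 3.8]
width: 0.0227
grasp_force: 49.0
t 11.30 ang -89.0 deg R 0.0643  Ftan -5.74 Frad -5.20  Fz 3.8 w 0.0227
[-0.0034, 0.0001]
[-0.0068, 0.0004]
[-0.0102, 0.0008]
[-0.0135, 0.0014]
[-0.0168, 0.0022]
[-0.0201, 0.0032]
[-0.0233, 0.0043]
[-0.0264, 0.0056]
```

```bash
python3 -m pendant '[{"slide":[-0.0034,0.0003,0],"turn":[0,0,0],"grip":0},{"slide":[-0.0068,0.0007,0],"turn":[0,0,0],"grip":0},{"slide":[-0.0102,0.0012,0],"turn":[0,0,0],"grip":0},{"slide":[-0.0135,0.0018,0],"turn":[0,0,0],"grip":0},{"slide":[-0.0168,0.0026,0],"turn":[0,0,0],"grip":0},{"slide":[-0.0201,0.0036,0],"turn":[0,0,0],"grip":0},{"slide":[-0.0233,0.0047,0],"turn":[0,0,0],"grip":0},{"slide":[-0.0264,0.006,0],"turn":[0,0,0],"grip":0}]' 50
python3 arc.py -114 3 4
```

```text
time_s: 12.1
tool_pos: [0.4986, 0.008, 0.1925]
eef_rot: [0.999, -0.039, 0.003, 0.0]
ft_force: [8.3, -0.2, 2.9]
width: 0.0231
grasp_force: 49.0
t 12.10 ang -112.8 deg R 0.0644  Ftan -7.73 Frad -2.99  Fz 2.9 w 0.0231
[-0.0031, 0.0015]
[-0.0061, 0.0031]
[-0.009, 0.0049]
[-0.0118, 0.0068]
```

```bash
python3 -m pendant '[{"slide":[-0.0031,0.0015,0],"turn":[0,0,0],"grip":0},{"slide":[-0.0061,0.0031,0],"turn":[0,0,0],"grip":0}]' 50
python3 arc.py -120 3 4
```

```text
time_s: 12.3
tool_pos: [0.4926, 0.0109, 0.1925]
eef_rot: [0.999, -0.039, 0.003, 0.001]
ft_force: [9.1, -2.6, 2.9]
width: 0.0224
grasp_force: 49.0
t 12.30 ang -118.7 deg R 0.0644  Ftan -9.23 Frad -2.08  Fz 2.9 w 0.0224
[-0.0029, 0.0018]
[-0.0057, 0.0037]
[-0.0084, 0.0058]
[-0.011, 0.008]
```

```bash
python3 -m pendant '[{"slide":[-0.0015,0.0009,0],"turn":[0,0,0],"grip":0}]' 50
python3 arc.py; python3 -m pendant '[{"slide":[-0.0014,0.0009,0],"turn":[0,0,0],"grip":0}]' 50
python3 arc.py
```

```text
time_s: 12.4
tool_pos: [0.491, 0.0117, 0.1925]
eef_rot: [0.999, -0.039, 0.003, 0.001]
ft_force: [7.7, -2.7, 2.5]
width: 0.0229
grasp_force: 49.0
t 12.40 ang -120.3 deg R 0.0645  Ftan -8.01 Frad -1.53  Fz 2.5 w 0.0229
time_s: 12.5
tool_pos: [0.4897, 0.0125, 0.1925]
eef_rot: [0.999, -0.039, 0.003, 0.001]
ft_force: [8.1, -3.4, 2.1]
width: 0.0227
grasp_force: 49.0
t 12.50 ang -121.6 deg R 0.0645  Ftan -8.68 Frad -1.36  Fz 2.1 w 0.0227
```

```bash
python3 -m pendant '[{"slide":[-0.0014,0.001,0],"turn":[0,0,0],"grip":0}]' 50
python3 arc.py; python3 -m pendant '[{"slide":[-0.0014,0.001,0],"turn":[0,0,0],"grip":0}]' 50
python3 arc.py
```

```text
time_s: 12.6
tool_pos: [0.4883, 0.0134, 0.1925]
eef_rot: [0.999, -0.039, 0.003, 0.001]
ft_force: [7.7, -5.3, 2.9]
width: 0.0228
grasp_force: 49.1
t 12.60 ang -123.1 deg R 0.0645  Ftan -9.33 Frad 0.25  Fz 2.9 w 0.0228
time_s: 12.7
tool_pos: [0.4869, 0.0143, 0.1925]
eef_rot: [0.999, -0.039, 0.003, 0.001]
ft_force: [8.5, -4.9, 2.5]
width: 0.0224
grasp_force: 49.1
t 12.70 ang -124.5 deg R 0.0645  Ftan -9.72 Frad -0.80  Fz 2.5 w 0.0224
```

About 29 N by the averaged rise. Release and retreat.

```bash
python3 -m pendant '[{"slide":[0,0,0],"turn":[0,0,0],"grip":0},{"slide":[0,0,0],"turn":[0,0,0],"grip":0.4},{"slide":[0,0,0],"turn":[0,0,0],"grip":0.7},{"slide":[0,0,0],"turn":[0,0,0],"grip":0.7},{"slide":[0,0,0],"turn":[0,0,0],"grip":0.7},{"slide":[0,0,0.03],"turn":[0,0,0],"grip":0.7},{"slide":[0,0,0.07],"turn":[0,0,0],"grip":0.7},{"slide":[0,0,0.11],"turn":[0,0,0],"grip":0.7}]'
python3 -m pendant '[{"slide":[-0.02,-0.04,0],"turn":[0,0,0],"grip":0.7},{"slide":[-0.04,-0.08,0],"turn":[0,0,0],"grip":0.7},{"slide":[-0.04,-0.08,0],"turn":[0,0,0],"grip":0.7},{"slide":[-0.04,-0.08,0],"turn":[0,0,0],"grip":0.7}]'
python3 - <<'E'
from h import *
f=grab('wrist'); W=cloud(f); g=W.reshape(-1,3)
q=g[(g[:,2]>.225)&(g[:,2]<.238)&(abs(g[:,0]-.49)<.06)&(abs(g[:,1]-.02)<.06)]
if len(q)>8:
    c,r=cv2.minEnclosingCircle((q[:,:2]*1000).astype(np.float32)); print('knob',len(q),c,r,np.degrees(np.arctan2(c[1]-67.4,c[0]-523.5)))
q=g[(g[:,2]>.052)&(g[:,2]<.065)&(abs(g[:,0]-.513)<.06)&(abs(g[:,1]+.057)<.03)]
if len(q)>8: print('upright',len(q),cv2.minAreaRect((q[:,:2]*1000).astype(np.float32)))
cv2.imwrite('pics/w6.png',f['frame'][...,::-1])
E
```

```text
time_s: 13.5
tool_pos: [0.4848, 0.0155, 0.3026]
eef_rot: [0.999, -0.039, -0.001, -0.0]
ft_force: [0.6, -0.2, 0.7]
width: 0.06
grasp_force: 0.0
time_s: 13.9
tool_pos: [0.445, -0.0651, 0.3014]
eef_rot: [0.999, -0.04, 0.0, -0.0]
ft_force: [0.6, -0.4, -0.2]
width: 0.06
grasp_force: 0.0
knob 997 (487.7078857421875, 13.839485168457031) 11.938254356384277 -123.75304864281023
upright 438 ((513.2708740234375, -57.28691482543945), (9.410687446594238, 54.36840057373047), 85.07463836669922)
```

View pics/w6.png

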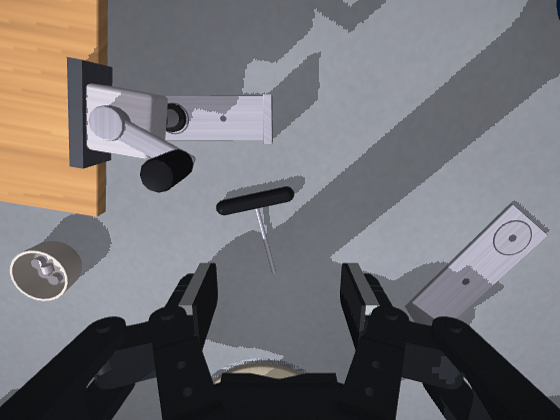

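The foot rests on the ring (176,118) and the bracket hasn't moved. The crank stayed at -124°, and nothing else was touched. Handing in.

```bash
python3 -c "
from bench import env
print(env.hand_in())"
```

```text
the job is handed in; nothing more can be done
None
```

The middle-sized bracket stands under the foot with its ring about 1–2 mm from centre, the foot is seated at about 29 N (estimated from the rise in crank load), both are let go, and the job was handed in at about 14 s; the judging result was not shown.

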